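File a protection board in front of its batch divider

ROBOT

A 6-joint arm with a two-finger parallel gripper is mounted at the origin on a cart in front of the work surface, level with it; the furniture and walls round the work are solid. World frame = base frame: x ahead of the robot, y to its left, z up, the work surface at z = 0. Lengths are in m, angles in rad, forces in N, time in s.
With the tool pointing down it reaches from about 0.3 to 0.875 m from the base axis. Payload 6.4 kg.
Tool frame: the origin (TCP) lies midway between the tips of the shut fingers; the grasp point (between the pads) lies 19 mm behind it; z points along the fingers, y is the line along which they close (so a half turn about z gives the same grasp; the last joint's range is limited). The gripper opens to 88 mm and grips with 3 to 60 N. Pads are 18 mm wide; open, the fingers measure 123 mm over their backs; the gripper's body (75 mm by 187 mm) begins 45 mm behind the grasp point.
Start: joints at [-1.325, 0.181, 1.607, -0, 1.354, -0.206], TCP at [0.251, -0.517, 0.239] pointing down, gripper open.
Joint ranges: [-2.99, 2.99], [-0.89, 2.07], [0.3, 2.58], [-1.14, 4.28], [0, 2.63], [-3.12, 3.12]. Speed limits (rad/s): [2.57, 2.57, 3.01, 3.14, 3.14, 3.14].

INTERFACE

Orientations are given as a unit quaternion [w, x, y, z].
In Python, from plant import r gives the robot as it stands.
- The arm moves only by the tool servo_tool, never from a script. Its argument "increments" is a list of rows, each a list of 2 entries, a list of its own where there are three numbers: the shift along the tool's x, y, z in units of 40 mm (1.0 is 40 mm), then the turn about the tool's z in units of 5 degrees (1.0 is 5 degrees). A call has 1 to 12 rows; each row is the pose to reach, as a shift and turn from the pose commanded when the call began, along the tool's axes at that moment; what a row does not reach only later rows make up. A row lasts 1/12 s, in which the tool goes at most 41.7 mm and 7.16 degrees, less where a joint would pass 70% of its speed; a pose out of reach is approached as far as the arm can. A call with a gripper value outside its range is refused whole. "fingers" is the finger opening in mm, from 0 to 88.1, set as the call begins (left out, the last holds). The fingers move at their own pace and stop on an object; the grip force is fixed at half the most. Time passes only in rows, so rows that repeat a pose let the fingers close. It gives the time, the measured TCP pose, the force, the opening and the grip force at its end, in the units of the state.
- r.get_obs(): the state, without advancing time (a new reading comes with each control period).
- r.capture(name): name is "side" or "top"; returns a dict with "img" (400x640x3 uint8, red, green, blue), "camera_matrix" (3x3 intrinsics, pixels), "rvec" (rotation vector, rad) and "tvec" (3), from world to camera coordinates, as OpenCV has them. Camera axes: x right, y down, z forward; pixel columns grow to the right and rows downward; lengths in m; the calibration is good to about 2 mm. A picture is of the moment at which its call begins. There is no depth.
- r.close_job(): hands the job in; it is judged then, once.
The state is a dict: "time": time; "joints": joint angles; "qd": joint speeds; "effort": joint torques, N m; "tool_pos": TCP position; "eef_rot": TCP orientation; "ft_force": force on the tool from outside, world axes, zero at the start; "moment": the same for the moment, N m; "grip_width": finger opening in m; "grip_force": force on a finger pad.
Only numpy, scipy, OpenCV 4.12 (cv2) and the standard library are available. Lean on these libraries where they do the work, as an engineer would, in place of code of your own. Each camera call takes 0.05 s, during which the arm holds its last target. There are 200 camera calls.

TASK

The protection board leaning in the small cradle belongs in the aluminium board file, as the last of its batch: directly in front (on the robot's side) of the grey divider with the raised tab. Open the file by tipping the divider, together with the boards behind it, over to lean on the far wall; slide the board in on its short edge, right down onto the file's floor without ramming it; then tip the divider and the boards behind it back, so that the whole row leans closed towards the robot again. No filed board may come out of the file, and the things lying around stay where they are.

Things in the scene. Friction and masses are not known exactly. Their poses are not given: they have to be found in the camera images.
- board_center (a point): The protection board to be filed: flat green circuit board with grey parts, 94 mm tall on its short edge, 62 wide, 9 thick, 55 g. Leans in the cradle 38 degrees from upright, top towards the robot; its upper 50 mm are free to pinch across the 9 mm, gripper tilted to match. Point at its centre; x axis up the board to its top edge (47 mm away), y across, z through the thickness, away from the robot
- board_foot (a point): Middle of that board's lower short edge, 47 mm below its centre; same axes
- divider_center (a point): The divider: stiff plain grey plate, 94 x 62 x 9 mm like the boards, loose in the row, 60 g, with a tab on its top edge (34 mm wide at mid-width, 42 mm tall, 9 mm thick) that can be pinched near its end. Point at the plate's centre; x axis up the plate (tab from 47 to 89 mm), y across, z through the thickness, away from the robot
- divider_foot (a point): Middle of the divider's lower edge, 47 mm below its centre; same axes
- file: The file: fixed open trough of bent aluminium sheet; a row of five boards and the divider stands in it, leaning towards the robot. Origin at the middle of its underside; x along the row, away from the robot, y across, z up. Near wall: from floor x -43 mm it slopes 38 degrees towards the robot, 70 mm long. Side cheeks 34 mm high. Each plate of the leaning row takes 11.5 mm of floor, and its top edge lies 7 mm lower along the lean than that of the plate before it
- file_floor (a point): Middle of the file's flat inner floor (22 mm above the bench, 86 mm long in x, 74 mm wide). About 20 mm of its length are free behind the row, so feet can be pushed back to make room: they are loose and slide under a few newtons (friction about 0.6); a gap opened by tipping is wide at the top and closed at the feet
- file_far (a point): Middle of the top edge of the file's far wall, 60 mm above its floor; the wall rises at floor x +43 mm and slopes 6 degrees away. Boards tipped past upright come to rest against it, leaning 10 to 30 degrees away, and stay there; their tops stand about 25 mm above this edge, free to be pushed from behind
- cradle: The cradle: fixed aluminium rest for one board. Origin at the middle of its underside, x away from the robot, y across, z up. Floor 22 mm above the bench; back rest 40 mm long, sloping 38 degrees towards the robot; side cheeks 70 mm long, 3 mm beside the board's edges; a lip 12 mm high behind the board's foot. The board comes out along its lean
- multimeter: Bystander: multimeter lying on its back, 158 x 80 x 46 mm, origin at the middle of its underside
- spool: Bystander: standing spool of solder with blue rims, 56 mm across, 38 mm high, origin at the middle of its underside
- cutters: Bystander: side cutters lying flat, 141 x 50 x 11 mm, origin at the middle of the underside
- filed_1_center (a point): A filed board, like the board to be filed (94 mm tall as it stands, 62 wide, 9 thick, about 55 g), loose in the row. Point at its centre, half-way up; x axis up along the board, y across its width, z through its thickness, away from the robot
- filed_2_center (a point): A filed board, like the board to be filed (94 mm tall as it stands, 62 wide, 9 thick, about 55 g), loose in the row. Point at its centre, half-way up; x axis up along the board, y across its width, z through its thickness, away from the robot
- filed_3_center (a point): A filed board, like the board to be filed (94 mm tall as it stands, 62 wide, 9 thick, about 55 g), loose in the row. Point at its centre, half-way up; x axis up along the board, y across its width, z through its thickness, away from the robot
- filed_4_center (a point): A filed board, like the board to be filed (94 mm tall as it stands, 62 wide, 9 thick, about 55 g), loose in the row. Point at its centre, half-way up; x axis up along the board, y across its width, z through its thickness, away from the robot
- filed_5_center (a point): A filed board, like the board to be filed (94 mm tall as it stands, 62 wide, 9 thick, about 55 g), loose in the row. Point at its centre, half-way up; x axis up along the board, y across its width, z through its thickness, away from the robot
Things that resemble listed ones, but are neither listed nor needed, are in the scene too. What is shaped like the part that bears filed_5_center but purple is not meant.

How it is judged:
On the way, in this order (a step that is already met when the one before it is completed fails the run):
1. the divider has been tipped up out of its lean towards the far wall, with all boards still in the file (angle between divider_center's own x axis and vertical below 0.42 rad and horizontal distance between each of filed_1_center, filed_2_center, filed_3_center, filed_4_center, filed_5_center and file below 0.1 m), for 0.2 s.
2. the board stands in the file directly in front of the divider, its lower edge down on the floor (height (world z) of board_foot below 0.031 m and horizontal distance between board_foot and file below 0.06 m and distance between board_foot and divider_foot below 0.024 m and z of board_foot in the frame of divider_center below -0.002 m and angle between board_center's own x axis and vertical below 0.85 rad), for 0.2 s.
At the end, for the whole second after the job is handed in: The board stands on the floor of the file (within 5 mm), directly in front of the divider and flat against it (8 degrees, tops within 16 mm); divider, board and all five filed boards stand in the file, leaning more than 29 degrees towards the robot, at rest (z of board_center in the frame of divider_center between -0.014 and -0.006 m and x of board_center in the frame of divider_center between -0.016 and 0.016 m and height (world z) of each of board_foot, divider_foot below 0.03 m and angle between the x axis of board_center and the x axis of divider_center, either way round below 0.14 rad and angle between the z axis of board_center and the z axis of divider_center, either way round below 0.2 rad and angle between each of filed_1_center, filed_2_center, filed_3_center, filed_4_center, filed_5_center, divider_center, board_center's own x axis and vertical above 0.5 rad and horizontal distance between each of filed_1_center, filed_2_center, filed_3_center, filed_4_center, filed_5_center and file below 0.085 m and height (world z) of each of filed_1_center, filed_2_center, filed_3_center, filed_4_center, filed_5_center below 0.069 m and linear speed of each of board, divider below 0.02 m/s); the robot touches nothing.
It fails at once if a bystander was moved more than 30 mm (distance of any of multimeter, spool, cutters from where it was at the start of the episode above 0.03 m).
It fails at once if a filed board was lifted out of the file (height (world z) of any of filed_1_center, filed_2_center, filed_3_center, filed_4_center, filed_5_center above 0.11 m).
It fails at once if the board was rammed (more than 90 N) against the file (contact force between board and file above 90 N).
It also fails if it takes over 58 s, if anything falls off the work surface, if the arm or the gripper's body presses on something with over 40 N, if the wrist force passes 120 N, or if a joint passes its speed limit or range.

## Working session

There is one attempt and no reset: what is moved stays moved. The work goes in short steps, Python scripts to look and compute and a tool call to move; the robot and the scene stay as the last step left them, time stands still between calls to the robot, and variables do not carry over. Pictures are saved under pics/ and viewed, at most 10 in all, crops included, and the job is handed in when it is done.

Besides the shell and the picture viewer there is one more tool, called after ">>>" as name(argument=value, ...), one argument or row to a line, values as JSON. servo_tool: Moves the arm, as the interface text tells. Its arguments: {"type":"object","properties":{"increments":{"type":"array","items":{"type":"array"}},"fingers":{"type":"number"}},"required":["increments"]}

```bash
mkdir -p pics; ls
cat > h.py <<'E'
import numpy as np, cv2
from plant import r
def cap(n,f=None):
    c=r.capture(n)
    if f: cv2.imwrite('pics/'+f,c['img'][:,:,::-1])
    return c
def ray(c,uv):
    R=cv2.Rodrigues(np.array(c['rvec'],float))[0];t=np.array(c['tvec'],float).ravel()
    d=R.T@np.linalg.inv(np.array(c['camera_matrix']))@np.array([uv[0],uv[1],1.]);return -R.T@t,d/np.linalg.norm(d)
def onz(c,uv,z):
    o,d=ray(c,uv);return o+d*(z-o[2])/d[2]
def tri(c1,p1,c2,p2):
    o1,d1=ray(c1,p1);o2,d2=ray(c2,p2)
    s=np.linalg.lstsq(np.c_[d1,-d2],o2-o1,rcond=None)[0];a=o1+d1*s[0];b=o2+d2*s[1];return (a+b)/2,np.linalg.norm(a-b)
def proj(c,P):
    return cv2.projectPoints(np.array(P,float).reshape(-1,3),np.array(c['rvec'],float),np.array(c['tvec'],float),np.array(c['camera_matrix']),None)[0].reshape(-1,2)
E
python3 - <<'E'
from h import *
import pickle
a=cap('side','s0.png');b=cap('top','t0.png')
pickle.dump((a,b),open('c0.pkl','wb'))
for c in(a,b):print(ray(c,(320,200)),c['camera_matrix'][0])
print(r.get_obs())
E
```

```text
pics
(array([ 0.01670314, -0.98427026,  0.67188334]), array([ 0.3831504 ,  0.78842309, -0.48123259])) [422.37790998   0.         313.92301194]
(array([0.2956412 , 0.03966607, 1.04183373]), array([ 0.17743613,  0.01757316, -0.98397541])) [417.42529696   0.         317.57701609]
{'time': 0.1, 'joints': array([-1.32532303e+00,  1.81436623e-01,  1.60788154e+00, -1.69408631e-05,
        1.35380503e+00, -2.06320268e-01]), 'qd': array([-0.00032016, -0.00222477, -0.00245517,  0.00078728, -0.00029352,
       -0.00026325]), 'effort': array([ 8.98062863e-04, -4.34819055e+01, -3.42695403e+01,  7.05477758e-02,
        3.40454152e-02, -3.61612035e-05]), 'tool_pos': array([ 0.25091675, -0.51683965,  0.23792997]), 'eef_rot': array([-7.64964041e-04,  9.74592943e-01,  2.23982166e-01, -2.32492249e-05]), 'ft_force': array([ 0.30252156, -0.53643599, -0.65862407]), 'moment': array([-0.03566722,  0.00801532, -0.04193312]), 'grip_force': 0.0, 'grip_width': 0.08830958912463338}
```

View pics/s0.png

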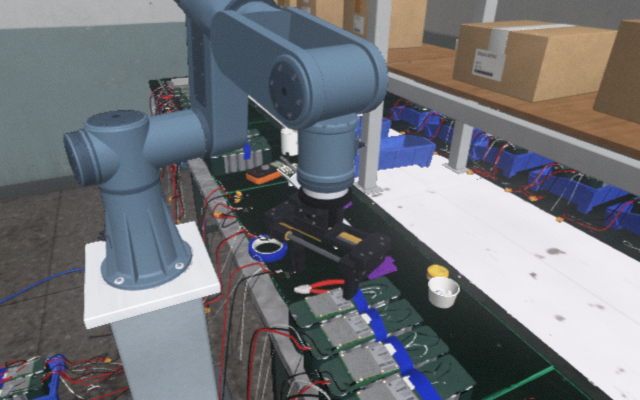

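View pics/t0.png

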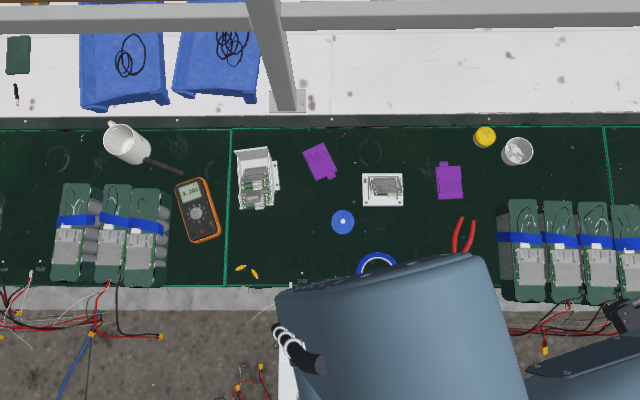

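Top view: file at (257,180), cradle at (383,189), multimeter (197,210), spool (343,222), cutters (463,235), and purple lookalikes at (320,162) and (449,181). In the side view the arm hides the work. Next, an enlarged crop of file and cradle.

Run:
```python
from h import *
import pickle
a,b=pickle.load(open('c0.pkl','rb'))
im=b['img'][135:225,225:415,::-1]
cv2.imwrite('pics/t0c.png',cv2.resize(im,None,fx=4.2,fy=4.2,interpolation=cv2.INTER_CUBIC))
for p in [(257,180),(383,189),(343,222),(197,210),(463,235)]:print(p,onz(b,p,0.03).round(3))
```

```text
(257, 180) [0.529 0.215 0.03 ]
(383, 189) [ 0.505 -0.098  0.03 ]
(343, 222) [0.423 0.002 0.03 ]
(197, 210) [0.454 0.362 0.03 ]
(463, 235) [ 0.391 -0.286  0.03 ]
```

View pics/t0c.png

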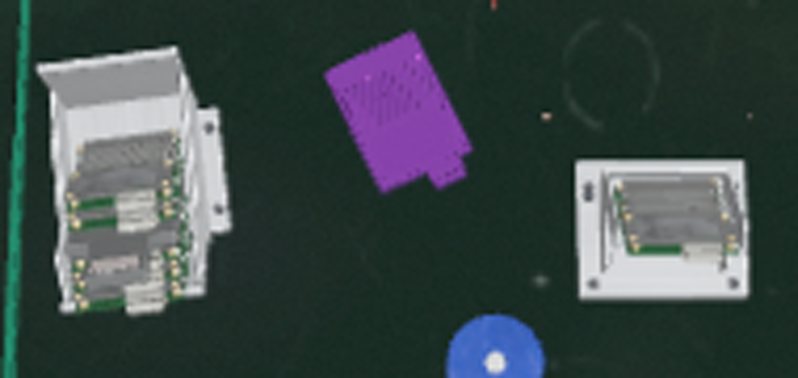

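>>> servo_tool(
  increments=[
    [[7.8, -6.4, 0], 0],
    [[7.8, -6.4, 0], 0],
    [[7.8, -6.4, 0], 0],
    [[7.8, -6.4, 0], 0],
    [[7.8, -6.4, 0], 2],
    [[7.8, -6.4, 0], 3.8],
    [[7.8, -6.4, 0], 3.8],
    [[7.8, -6.4, 0], 3.8],
    [[7.8, -6.4, 0], 3.8],
    [[9.5, -10, 0], 3.8],
    [[11.1, -13.2, 0], 3.8],
    [[11.1, -13.2, 0], 3.8],
  ],
  fingers=0,
)

```text
time: 1.1
tool_pos: [0.4107, -0.057, 0.2384]
eef_rot: [-0.0, 0.998, 0.06, -0.0]
ft_force: [0.3, -0.6, -0.2]
grip_width: 0.0102
grip_force: 0.0
```

Run:
```python
from h import *
import pickle
o=r.get_obs();print(o['time'],o['tool_pos'],o['eef_rot'],o['joints'])
a=cap('side');b=cap('top')
pickle.dump((a,b),open('c1.pkl','wb'))
p=proj(a,[(.529,.215,.05),(.505,-.098,.05)]);q=proj(b,[(.529,.215,.05),(.505,-.098,.05)]);print(p,q)
w=lambda c,p,n,m,f:cv2.resize(c['img'][int(p[1])-m:int(p[1])+m,int(p[0])-n:int(p[0])+n,::-1],None,fx=f,fy=f,interpolation=cv2.INTER_CUBIC)
cv2.imwrite('pics/m1.png',np.vstack([np.hstack([w(a,p[0],32,24,6),w(a,p[1],32,24,6)]),np.hstack([w(b,q[0],32,24,6),w(b,q[1],32,24,6)])]))
```

```text
1.1 [ 0.41074947 -0.05702035  0.23843135] [-1.48499635e-04  9.98199942e-01  5.99735180e-02 -1.73608245e-04] [-4.26052362e-01 -1.99384420e-01  1.98459172e+00  1.02742173e-04
  1.35683110e+00  1.02470307e+00]
[[301.78937874 175.79515616]
 [338.16475304 221.26681425]] [[255.57749193 178.32147317]
 [384.21442339 187.3462689 ]]
```

View pics/m1.png

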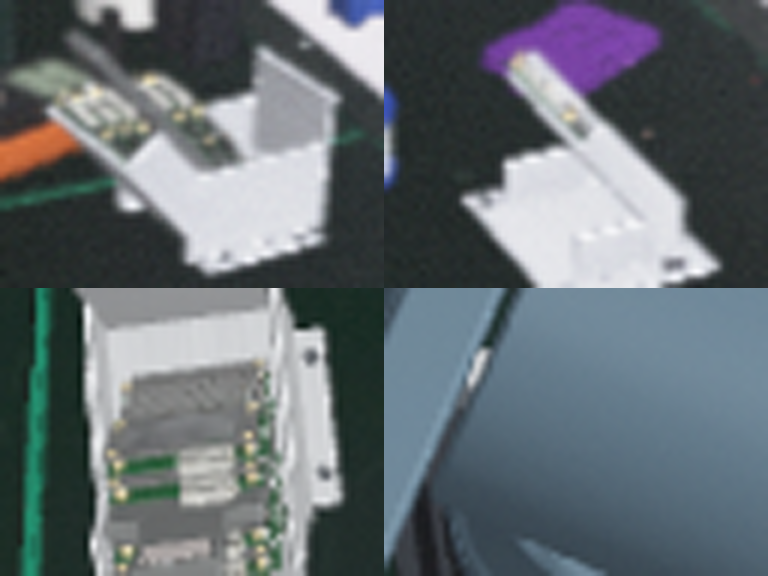

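Side crop (upper left): the divider's tab stands out highest at crop (75,40), about pixel (281,158). Two boards lie behind it and three in front, and the far wall is at crop (300,80). The cradle (upper right) holds the board with its top at crop (525,60). The tool only moves in xyz plus yaw, so it stays vertical. I'll push with shut fingers and hold the board across its 62 mm width. Next I measure the poses.

Run:
```python
from h import *
import pickle
a0,b0=pickle.load(open('c0.pkl','rb'));a,b=pickle.load(open('c1.pkl','rb'))
T=lambda u,v:(225+u/4.2-.4,135+v/4.2-.4)
S=lambda u,v:(269+u/6-.4,151+v/6-.4)
S2=lambda u,v:(338-32+(u-384)/6-.4,221-24+v/6-.4)
L=onz(b0,T(38,65),.082);R_=onz(b0,T(180,47),.082);m=(L+R_)/2;d=L-R_
yaw=np.arctan2(-d[0],d[1]);print('farwall',L,R_,np.hypot(*d[:2]),'yaw',np.degrees(yaw))
print('right far corner tri',tri(a,S(338,98),b0,T(180,47)),'left',tri(a,S(258,48),b0,T(38,65)))
ex=np.array([np.cos(yaw),np.sin(yaw),0]);F=m-ex*.0493;F[2]=0;print('file',F)
ey=np.array([-ex[1],ex[0],0])
for n,(x,z,y) in dict(tabend=(-.092,.129,.017),tabendR=(-.092,.129,-.017),nearL=(-.086,.077,.037),nearR=(-.086,.077,-.037)).items():
    P=F+ex*x+ey*y+[0,0,z];print(n,P,'S',(proj(a,P)[0]-[268.6,150.6])*6,'T',(proj(b0,P)[0]-[224.6,134.6])*4.2)
# cradle : base plate corners
C=[onz(b0,T(*p),.002) for p in[(577,160),(747,160),(750,297),(578,299)]]
for c in C:print(c)
print('board top side', [ (n,onz(b0,T(*p),z)) for n,p,z in[('farfaceTL',(617,182),.05),('bottom L corner (top edge)',(630,252),.098),('R',(738,250),.098)]])
```

```text
farwall [0.59131028 0.26407587 0.082     ] [0.60144058 0.18287708 0.082     ] 0.08182828132616382 yaw 7.1114384416957925
right far corner tri (array([0.6007685 , 0.1827542 , 0.08332812]), np.float64(0.0005040620562268863)) left (array([0.58932975, 0.2638896 , 0.08431104]), np.float64(0.0025707961975608945))
file [0.54745468 0.21737316 0.        ]
tabend [0.45405782 0.22285282 0.129     ] S [66.25190705 38.76878846] T [ 86.29419862 287.35049377]
tabendR [0.45826701 0.18911437 0.129     ] S [95.93535535 60.08738298] T [149.83887817 279.30491412]
nearL [0.45753568 0.24344176 0.077     ] S [ 62.05957045 110.16367106] T [ 67.94856762 297.16654075]
nearR [0.46669684 0.17001102 0.077     ] S [125.90017429 159.00780826] T [198.90200993 280.58677244]
[ 0.55364438 -0.04911215  0.002     ]
[ 0.55308147 -0.15207591  0.002     ]
[ 0.46877115 -0.15085609  0.002     ]
[ 0.46791851 -0.04812447  0.002     ]
board top side [('farfaceTL', array([ 0.52851655, -0.06786887,  0.05      ])), ('bottom L corner (top edge)', array([ 0.47795458, -0.06886602,  0.098     ])), ('R', array([ 0.47882173, -0.12768085,  0.098     ]))]
```

>>> servo_tool(
  increments=[
    [[1.1, -3, 0], 0],
    [[1.1, -6.4, 0], 0],
    [[1.1, -6.4, 0], 0],
    [[1.1, -6.4, 0], 0],
    [[1.1, -6.4, 0], 0],
    [[1.1, -6.4, 0], 0],
    [[1.1, -6.4, 0], 0],
    [[1.1, -6.4, 1], 0],
    [[1.1, -6.4, 2], 0],
    [[1.1, -6.4, 2], 0],
  ],
)

```text
time: 2.03
tool_pos: [0.4193, 0.1987, 0.1518]
eef_rot: [0.001, 0.998, 0.06, -0.006]
ft_force: [-1.9, -0.6, -1.3]
grip_width: 0.0006
grip_force: 0.0
```

>>> servo_tool(
  increments=[
    [[0, 0, 0.5], 0],
    [[0, 0, 1], 0],
    [[0, 0, 1], 0],
    [[0, 0, 1], 0],
  ],
)

```text
time: 2.37
tool_pos: [0.4243, 0.1995, 0.1193]
eef_rot: [0.0, 0.998, 0.059, -0.001]
ft_force: [-0.3, -0.1, -0.2]
grip_width: 0.0005
grip_force: 0.0
```

```bash
cat >> h.py <<'E'
F=np.array([.5475,.2174,0]);YAW=np.radians(7.1)
ex=np.array([np.cos(YAW),np.sin(YAW),0]);ey=np.array([-ex[1],ex[0],0])
def infile(P): d=np.array(P)-F;return np.array([d@ex,d@ey,d[2]]).round(4)
def st():
    o=r.get_obs();q=o['eef_rot'];y=2*np.arctan2(q[2],q[1])
    print(round(o['time'],2),o['tool_pos'].round(4),'yaw',np.degrees(y).round(2),'file',infile(o['tool_pos']),'F',o['ft_force'].round(1),'grip',round(o['grip_width'],4),round(o['grip_force'],1));return o,y
def to(P,yaw=None):
    "units to move from measured pose to world P"
    o,y=st();d=(np.array(P)-o['tool_pos'])
    print('units',np.round([(d[0]*np.cos(y)+d[1]*np.sin(y))/.04,(d[0]*np.sin(y)-d[1]*np.cos(y))/.04,-d[2]/.04],2), 'turn',None if yaw is None else round(np.degrees(y-yaw)/5,2))
E
python3 -c "
from h import *
st()"
```

```text
2.37 [0.4243 0.1995 0.1193] yaw 6.82 file [-0.1245 -0.0026  0.1193] F [-0.3 -0.1 -0.2] grip 0.0005 0.0
```

>>> servo_tool(
  increments=[
    [[0.25, 0, 0.2], 0],
    [[0.5, 0, 0.2], 0],
    [[0.75, 0, 0.2], 0],
    [[1, 0, 0.2], 0],
    [[1.25, 0, 0.2], 0],
    [[1.5, 0, 0.2], 0],
    [[1.7, 0, 0.2], 0],
    [[1.9, 0, 0.2], 0],
    [[2.1, 0, 0.2], 0],
    [[2.3, 0, 0.2], 0],
    [[2.5, 0, 0.2], 0],
    [[2.7, 0, 0.2], 0],
  ],
)

```text
time: 3.37
tool_pos: [0.5321, 0.2134, 0.1106]
eef_rot: [-0.0, 0.998, 0.06, -0.0]
ft_force: [-0.5, 0.4, -0.3]
grip_width: 0.0001
grip_force: 0.0
```

>>> servo_tool(
  increments=[
    [[0.15, 0, 0], 0],
    [[0.3, 0, 0], 0],
    [[0.45, 0, 0], 0],
    [[0.6, 0, 0], 0],
    [[0.75, 0, 0], 0],
    [[0.75, 0, 0], 0],
    [[0.75, 0, 0], 0],
  ],
)

```text
time: 3.95
tool_pos: [0.5614, 0.2169, 0.1106]
eef_rot: [0.0, 0.998, 0.06, -0.0]
ft_force: [0.4, -0.2, 0.0]
grip_width: 0.0003
grip_force: 0.0
```

Run:
```python
from h import *
st()
a=cap('side');b=cap('top')
w=lambda c,p,n,m,f:cv2.resize(c['img'][p[1]-m:p[1]+m,p[0]-n:p[0]+n,::-1],None,fx=f,fy=f,interpolation=cv2.INTER_CUBIC)
cv2.imwrite('pics/m2.png',np.hstack([w(a,(301,170),32,36,6),w(b,(255,175),32,36,6)]))
```

```text
3.95 [0.5614 0.2169 0.1106] yaw 6.88 file [ 0.0137 -0.0022  0.1106] F [ 0.4 -0.2  0. ] grip 0.0003 0.0
```

View pics/m2.png

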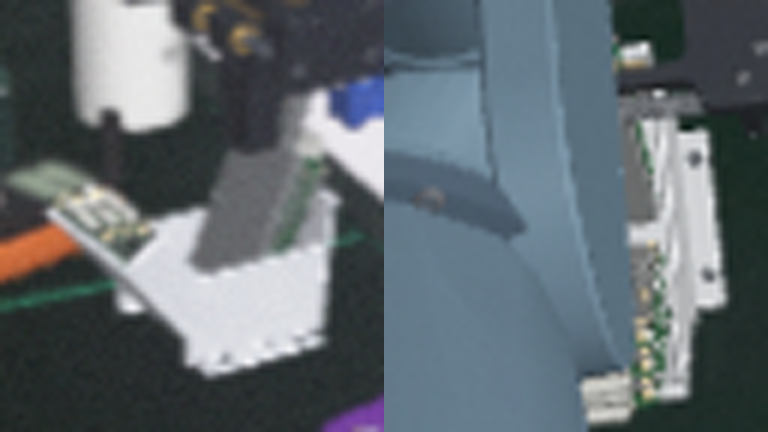

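Tipping worked: the divider and the two boards behind it lean on the far wall, about 25° away, and three boards stay in front. Now to the cradle.

>>> servo_tool(
  increments=[
    [[-0.5, 0, -0.3], 0],
    [[-1, 0, -1.2], 0],
    [[-1, 0, -2.2], 0],
    [[-1, 0, -3.2], 0],
    [[-1, 0, -3.2], 0],
  ],
  fingers=88,
)

```text
time: 4.47
tool_pos: [0.5252, 0.2131, 0.248]
eef_rot: [-0.001, 0.998, 0.06, 0.007]
ft_force: [2.5, 0.6, 1.5]
grip_width: 0.0316
grip_force: 0.0
```

```bash
python3 -c "
from h import *
to((.488,-.0985,.20),np.radians(.5))"
```

```text
4.47 [0.5252 0.2131 0.248 ] yaw 6.92 file [-0.0227 -0.0015  0.248 ] F [2.5 0.6 1.5] grip 0.0316 0.0
units [-1.86  7.62  1.2 ] turn 1.28
```

>>> servo_tool(
  increments=[
    [[-1.85, 7.6, 0], 1.3],
    [[-1.85, 7.6, 0], 1.3],
    [[-1.85, 7.6, 0], 1.3],
    [[-1.85, 7.6, 0], 1.3],
    [[-1.85, 7.6, 0], 1.3],
    [[-1.85, 7.6, 0], 1.3],
    [[-1.85, 7.6, 0], 1.3],
    [[-1.85, 7.6, 0], 1.3],
    [[-1.85, 7.6, 1], 1.3],
    [[-1.85, 7.6, 1], 1.3],
    [[-1.85, 7.6, 1], 1.3],
  ],
)

```text
time: 5.38
tool_pos: [0.4827, -0.098, 0.1971]
eef_rot: [-0.001, 1.0, 0.003, -0.002]
ft_force: [0.2, 0.4, 0.8]
grip_width: 0.0884
grip_force: 0.0
```

Run:
```python
from h import *
to((.488,-.0985,.087),np.radians(.5))
a=cap('side')
w=lambda c,p,n,m,f:cv2.resize(c['img'][p[1]-m:p[1]+m,p[0]-n:p[0]+n,::-1],None,fx=f,fy=f,interpolation=cv2.INTER_CUBIC)
cv2.imwrite('pics/m3.png',w(a,(338,210),48,44,8))
```

```text
5.38 [ 0.4827 -0.098   0.1971] yaw 0.34 file [-0.1033 -0.3049  0.1971] F [0.2 0.4 0.8] grip 0.0884 0.0
units [0.13 0.01 2.75] turn -0.03
```

View pics/m3.png

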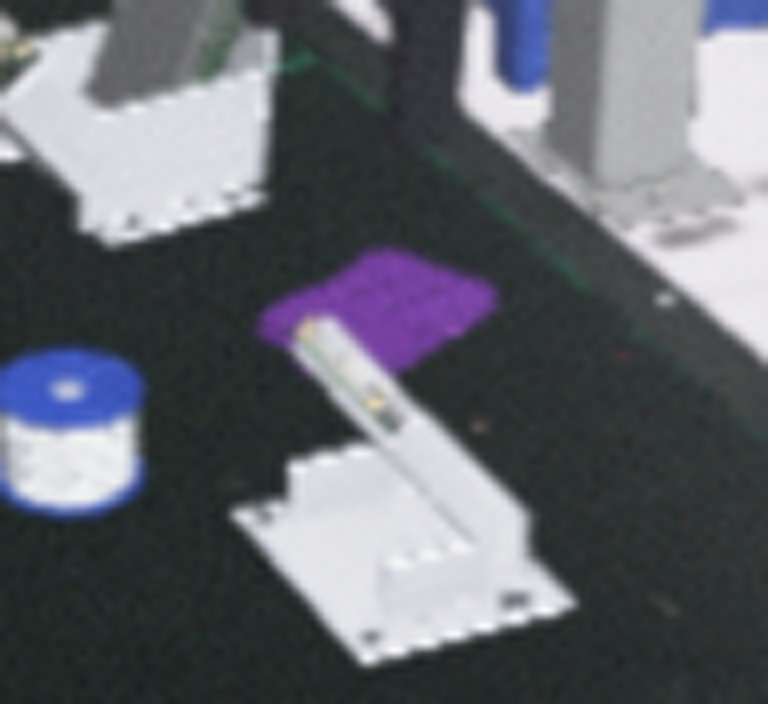

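Run:
```python
from h import *
a=cap('side')
for u,v in[(295,345),(335,320),(375,435),(405,410),(530,520)]:
    o,d=ray(a,(290+u/8-.4,166+v/8-.4));
    for Y in(-.1295,-.1335):s=(Y-o[1])/d[1];print((u,v),(o+d*s).round(4))
```

```text
(295, 345) [ 0.4513 -0.1295  0.1198]
(295, 345) [ 0.4493 -0.1335  0.1224]
(335, 320) [ 0.4658 -0.1295  0.1258]
(335, 320) [ 0.4637 -0.1335  0.1284]
(375, 435) [ 0.4823 -0.1295  0.0775]
(375, 435) [ 0.4801 -0.1335  0.0803]
(405, 410) [ 0.4934 -0.1295  0.0846]
(405, 410) [ 0.4912 -0.1335  0.0873]
(530, 520) [ 0.5453 -0.1295  0.0268]
(530, 520) [ 0.5428 -0.1335  0.0298]
```

Run:
```python
from h import *
a=cap('side')
u=np.array([-.6157,0,.788]);n=np.array([.788,0,.6157])
foot=np.array([.536,-.0985,.022])
for L in(0,70,94):
  for t in(0,.009):
    for y in(-.031,.031):
      P=foot+u*L/1e3+n*t+[0,y,0];print(L,t,y,P.round(3),((proj(a,P)[0]-[289.6,165.6])*8).round())
```

```text
0 0 -0.031 [ 0.536 -0.13   0.022] [506. 538.]
0 0 0.031 [ 0.536 -0.068  0.022] [422. 452.]
0 0.009 -0.031 [ 0.543 -0.13   0.028] [525. 520.]
0 0.009 0.031 [ 0.543 -0.068  0.028] [440. 435.]
70 0 -0.031 [ 0.493 -0.13   0.077] [403. 429.]
70 0 0.031 [ 0.493 -0.068  0.077] [320. 346.]
70 0.009 -0.031 [ 0.5   -0.13   0.083] [422. 411.]
70 0.009 0.031 [ 0.5   -0.068  0.083] [339. 328.]
94 0 -0.031 [ 0.478 -0.13   0.096] [366. 390.]
94 0 0.031 [ 0.478 -0.068  0.096] [284. 307.]
94 0.009 -0.031 [ 0.485 -0.13   0.102] [385. 371.]
94 0.009 0.031 [ 0.485 -0.068  0.102] [302. 289.]
```

Run:
```python
from h import *
import pickle
_,b0=pickle.load(open('c0.pkl','rb'))
a=cap('side')
T=lambda u,v:(225+u/4.2-.4,135+v/4.2-.4)
S=lambda u,v:(290+u/8-.4,166+v/8-.4)
print(tri(a,S(375,435),b0,T(738,250)),tri(a,S(295,345),b0,T(630,252)))
# board green PCB in a top crop and side crop, 2 pictures side by side
A=cv2.resize(a['img'][195:240,315:365,::-1],None,fx=8,fy=8,interpolation=cv2.INTER_CUBIC)
B=cv2.resize(b0['img'][168:213,358:408,::-1],None,fx=8,fy=8,interpolation=cv2.INTER_CUBIC)
cv2.imwrite('pics/m4.png',np.hstack([A,B]))
```

```text
(array([ 0.48209794, -0.13093626,  0.07853212]), np.float64(0.0010475486096320542)) (array([ 0.48113222, -0.07074511,  0.08183514]), np.float64(0.000114835438283267))
```

View pics/m4.png

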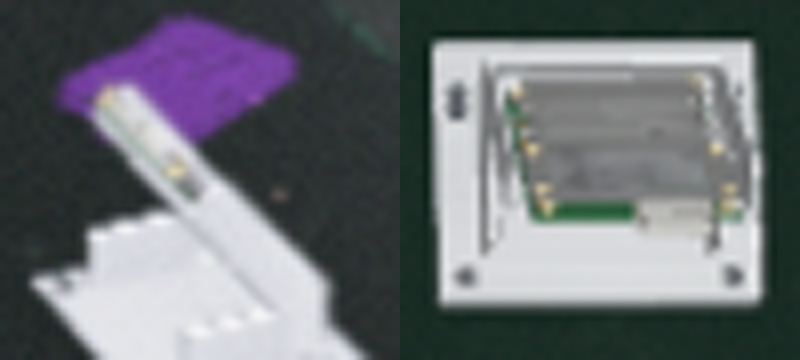

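Side crop: studs of the board's top end at (105,95) and (175,170), cheek end at about (205,190). Top crop: the same studs at (545,207) and (730,197). I'll triangulate them.

Run:
```python
from h import *
import pickle
_,b0=pickle.load(open('c0.pkl','rb'))
a=cap('side')
B=b0['img'][168:213,358:408].astype(int);A=a['img'][195:240,315:365].astype(int)
for n,I,o in(('S',A,(315,195)),('T',B,(358,168))):
    m=((I[...,0]-I[...,2]>35)).astype(np.uint8)
    k,l,s,c=cv2.connectedComponentsWithStats(m);print(n,[(c[i]+o).round(1).tolist() for i in range(1,k)],[s[i][4] for i in range(1,k)])
S=lambda u,v:(315+u/8-.4,195+v/8-.4);T=lambda u,v:(358+(u-400)/8-.4,168+v/8-.4)
for s,t in [((105,97),(546,207)),((175,170),(730,192)),((175,170),(735,207))]:print(tri(a,S(*s),b0,T(*t)))
```

```text
S [[336.0, 216.0]] [np.int32(1)]
T [[373.5, 186.0], [397.0, 186.0], [375.0, 191.0], [399.0, 191.0], [375.5, 193.0], [398.0, 193.0]] [np.int32(2), np.int32(1), np.int32(1), np.int32(1), np.int32(2), np.int32(1)]
(array([ 0.48301071, -0.0731082 ,  0.08890289]), np.float64(0.001360980888129932))
(array([ 0.48539782, -0.12575044,  0.08805001]), np.float64(0.002777311337833565))
(array([ 0.48246364, -0.12751296,  0.08922478]), np.float64(0.0008362009715566426))
```

>>> servo_tool(
  increments=[
    [[0.1, 0, 1], 0],
    [[0.1, 0, 1.8], 0],
    [[0.1, 0, 2.4], 0],
    [[0.1, 0, 2.8], 0],
    [[0.1, 0, 2.85], 0],
    [[0.1, 0, 2.85], 0],
    [[0.1, 0, 2.85], 0],
  ],
)

```text
time: 6.22
tool_pos: [0.4896, -0.0987, 0.0862]
eef_rot: [0.0, 1.0, 0.004, 0.001]
ft_force: [-0.3, -0.6, 0.1]
grip_width: 0.0882
grip_force: 0.0
```

>>> servo_tool(
  increments=[
    [[0, 0, 0], 0],
    [[0, 0, 0], 0],
    [[0, 0, 0], 0],
    [[0, 0, 0], 0],
    [[0, 0, 0], 0],
    [[0, 0, 0], 0],
  ],
  fingers=54,
)

```text
time: 6.72
tool_pos: [0.4893, -0.0989, 0.0859]
eef_rot: [0.0, 1.0, 0.003, 0.001]
ft_force: [-1.7, 0.6, 6.7]
grip_width: 0.0613
grip_force: 31.3
```

>>> servo_tool(
  increments=[
    [[-0.12, 0, -0.16], 0],
    [[-0.3, 0, -0.38], 0],
    [[-0.48, 0, -0.61], 0],
    [[-0.66, 0, -0.84], 0],
    [[-0.84, 0, -1.08], 0],
    [[-1.02, 0, -1.31], 0],
    [[-1.2, 0, -1.54], 0],
    [[-1.2, 0, -2], 0],
    [[-1.2, 0, -2.5], 0],
    [[-1.2, 0, -3], 0],
    [[-1.2, 0, -3], 0],
  ],
)

```text
time: 7.63
tool_pos: [0.442, -0.0998, 0.2086]
eef_rot: [0.002, 1.0, 0.003, 0.003]
ft_force: [0.5, -0.2, 0.2]
grip_width: 0.0612
grip_force: 30.0
```

Run:
```python
from h import *
to(F+ex*-.065+np.array([0,0,.22]),YAW)
a=cap('side');b=cap('top')
o=r.get_obs();p=proj(a,o['tool_pos'])[0].astype(int);print(p)
A=a['img'][p[1]-30:p[1]+50,p[0]-50:p[0]+50,::-1]
cv2.imwrite('pics/m5.png',np.hstack([cv2.resize(A,None,fx=7,fy=7,interpolation=cv2.INTER_CUBIC)]))
```

```text
7.63 [ 0.442  -0.0998  0.2086] yaw 0.39 file [-0.1439 -0.3018  0.2086] F [ 0.5 -0.2  0.2] grip 0.0612 30.0
units [ 1.08 -7.72 -0.29] turn -1.34
[318 175]
```

View pics/m5.png

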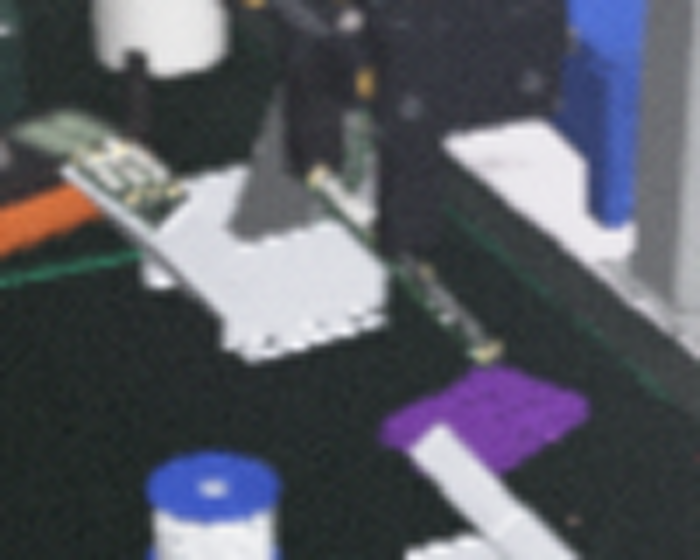

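Run:
```python
from h import *
a=cap('side');o=r.get_obs();p=o['tool_pos']
for u,v in[(475,362),(495,345),(385,255)]:
    O,d=ray(a,(268+u/7-.4,145+v/7-.4));s=(p[1]-.031-O[1])/d[1];print(((O+d*s)-p).round(4))
```

```text
[ 0.0368 -0.031  -0.0527]
[ 0.045  -0.031  -0.0474]
[-0.0013 -0.031  -0.0008]
```

>>> servo_tool(
  increments=[
    [[-0.2, -0.8, 0], -1.3],
    [[-0.2, -1.6, 0], -1.3],
    [[-0.2, -2.4, 0], -1.3],
    [[-0.2, -3.2, 0], -1.3],
    [[-0.2, -4, 0], -1.3],
    [[-0.2, -4.8, 0], -1.3],
    [[-0.2, -5.6, 0], -1.3],
    [[-0.2, -6.4, 0], -1.3],
    [[-0.2, -7.1, 0], -1.3],
    [[-0.2, -7.57, 0], -1.3],
    [[-0.2, -7.57, 0], -1.3],
    [[-0.2, -7.57, 0], -1.3],
  ],
)

```text
time: 8.78
tool_pos: [0.4291, 0.2042, 0.203]
eef_rot: [0.0, 0.998, 0.061, -0.002]
ft_force: [-0.1, -0.4, -1.3]
grip_width: 0.0609
grip_force: 30.0
```

Run:
```python
from h import *
to(F+ex*-.117+np.array([0,0,.171]),YAW)
```

```text
8.78 [0.4291 0.2042 0.203 ] yaw 7.03 file [-0.1191  0.0016  0.203 ] F [-0.1 -0.4 -1.3] grip 0.0609 30.0
units [0.05 0.04 0.8 ] turn -0.01
```

>>> servo_tool(
  increments=[
    [[0.05, 0.04, 0.4], 0],
    [[0.05, 0.04, 0.8], 0],
    [[0.05, 0.04, 0.8], 0],
    [[0.2, 0.04, 1], 0],
    [[0.35, 0.04, 1.2], 0],
    [[0.5, 0.04, 1.4], 0],
    [[0.65, 0.04, 1.6], 0],
    [[0.8, 0.04, 1.8], 0],
    [[0.95, 0.04, 2], 0],
    [[0.95, 0.04, 2], 0],
    [[0.95, 0.04, 2], 0],
  ],
)

```text
time: 9.7
tool_pos: [0.4681, 0.2068, 0.124]
eef_rot: [0.0, 0.998, 0.06, -0.001]
ft_force: [-0.2, 0.1, -1.8]
grip_width: 0.0612
grip_force: 30.0
```

Run:
```python
from h import *
to(F+ex*-.043+np.array([0,0,.076]),YAW)
a=cap('side')
A=a['img'][125:210,260:350,::-1]
cv2.imwrite('pics/m6.png',cv2.resize(A,None,fx=7,fy=7,interpolation=cv2.INTER_CUBIC))
```

```text
9.7 [0.4681 0.2068 0.124 ] yaw 6.89 file [-0.0801 -0.0007  0.124 ] F [-0.2  0.1 -1.8] grip 0.0612 30.0
units [ 0.93 -0.02  1.2 ] turn -0.04
```

View pics/m6.png

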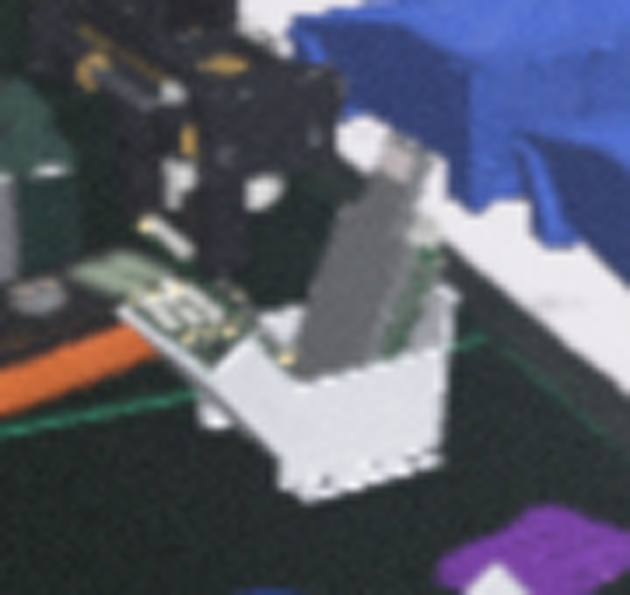

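The board's foot, at (285,355), is in the gap behind the three front boards, and the divider leans away at (360,270). I keep sliding down along the lean.

>>> servo_tool(
  increments=[
    [[0.1, 0, 0.13], 0],
    [[0.2, 0, 0.26], 0],
    [[0.3, 0, 0.39], 0],
    [[0.4, 0, 0.52], 0],
    [[0.5, 0, 0.65], 0],
    [[0.6, 0, 0.77], 0],
    [[0.7, 0, 0.9], 0],
    [[0.75, 0, 0.96], 0],
    [[0.75, 0, 0.96], 0],
  ],
)

```text
time: 10.5
tool_pos: [0.4981, 0.2104, 0.0857]
eef_rot: [0.0, 0.998, 0.06, -0.001]
ft_force: [-0.2, 0.1, 0.2]
grip_width: 0.0611
grip_force: 30.0
```

>>> servo_tool(
  increments=[
    [[0.05, 0, 0.06], 0],
    [[0.1, 0, 0.12], 0],
    [[0.15, 0, 0.18], 0],
    [[0.18, 0, 0.24], 0],
    [[0.18, 0, 0.24], 0],
  ],
)

```text
time: 10.92
tool_pos: [0.5052, 0.2116, 0.0778]
eef_rot: [-0.0, 0.998, 0.06, -0.0]
ft_force: [-6.2, -0.8, 10.2]
grip_width: 0.0612
grip_force: 30.0
```

Run:
```python
from h import *
st()
```

```text
10.92 [0.5052 0.2116 0.0778] yaw 6.92 file [-0.0427 -0.0006  0.0778] F [-6.2 -0.8 10.2] grip 0.0612 30.0
```

>>> servo_tool(
  increments=[
    [[0.04, 0, 0.03], 0],
    [[0.08, 0, 0.06], 0],
    [[0.12, 0, 0.09], 0],
    [[0.12, 0, 0.12], 0],
    [[0.12, 0, 0.12], 0],
  ],
)

```text
time: 11.33
tool_pos: [0.5082, 0.2119, 0.0749]
eef_rot: [0.0, 0.998, 0.061, -0.002]
ft_force: [-21.0, -3.9, 34.5]
grip_width: 0.0611
grip_force: 30.0
```

Run:
```python
from h import *
st()
a=cap('side')
A=a['img'][135:205,265:345,::-1]
cv2.imwrite('pics/m7.png',cv2.resize(A,None,fx=8,fy=8,interpolation=cv2.INTER_CUBIC))
```

```text
11.33 [0.5082 0.2119 0.0749] yaw 6.94 file [-0.0397 -0.0006  0.0749] F [-21.   -3.9  34.5] grip 0.0611 30.0
```

View pics/m7.png

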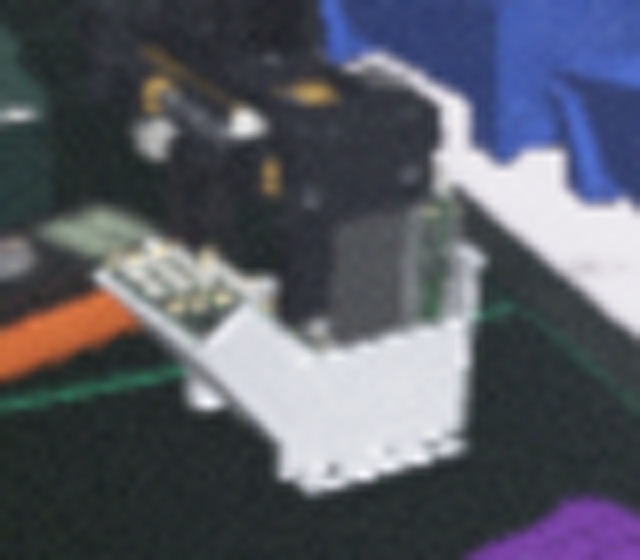

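Fingers carry 34 N up, so the foot has either reached the floor or jammed. The divider is steeper now, so the feet have moved back. I ease off, release and check.

>>> servo_tool(
  increments=[
    [[-0.08, 0, -0.08], 0],
    [[-0.08, 0, -0.08], 0],
    [[-0.08, 0, -0.08], 0],
  ],
)

```text
time: 11.63
tool_pos: [0.5076, 0.2117, 0.0758]
eef_rot: [-0.0, 0.998, 0.06, 0.001]
ft_force: [-1.6, -0.2, 6.7]
grip_width: 0.0611
grip_force: 30.0
```

>>> servo_tool(
  increments=[
    [[0, 0, 0], 0],
    [[0, 0, 0], 0],
    [[0, 0, 0], 0],
    [[0, 0, 0], 0],
    [[0, 0, 0], 0],
    [[0, 0, 0], 0],
  ],
  fingers=86,
)

```text
time: 12.13
tool_pos: [0.5068, 0.2114, 0.0748]
eef_rot: [0.0, 0.998, 0.06, -0.0]
ft_force: [0.6, -0.3, -0.3]
grip_width: 0.0859
grip_force: 0.0
```

>>> servo_tool(
  increments=[
    [[-0.1, 0, -0.5], 0],
    [[-0.2, 0, -1], 0],
    [[-0.4, 0, -2], 0],
    [[-0.6, 0, -3], 0],
    [[-0.6, 0, -3], 0],
    [[-0.6, 0, -3], 0],
  ],
)

```text
time: 12.63
tool_pos: [0.4847, 0.209, 0.1981]
eef_rot: [-0.0, 0.998, 0.06, 0.003]
ft_force: [0.6, -0.6, -0.8]
grip_width: 0.086
grip_force: 0.0
```

Run:
```python
from h import *
import pickle
st()
a=cap('side');b=cap('top');pickle.dump((a,b),open('c8.pkl','wb'))
A=a['img'][135:205,265:345,::-1];B=b['img'][140:210,220:290,::-1]
cv2.imwrite('pics/m8.png',np.hstack([cv2.resize(A,None,fx=5.3,fy=5.3,interpolation=cv2.INTER_CUBIC),cv2.resize(B,None,fx=5.3,fy=5.3,interpolation=cv2.INTER_CUBIC)]))
```

```text
12.63 [0.4847 0.209  0.1981] yaw 6.9 file [-0.0634 -0.0005  0.1981] F [ 0.6 -0.6 -0.8] grip 0.086 0.0
```

View pics/m8.png

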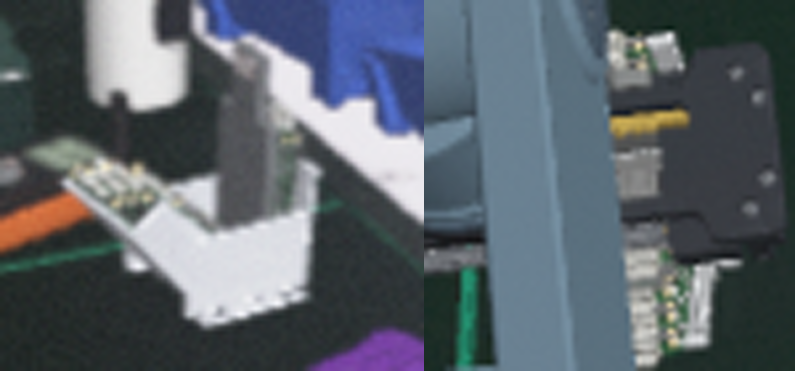

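Ten pictures are used up (in fact eleven, one over the limit), so from here on I rely on numbers. I check by touch that the board is fully down: its top should lie near z = 0.10.

>>> servo_tool(
  increments=[
    [[0.05, 0, 0], 0],
    [[0.05, 0, 0], 0],
    [[0.05, 0, 0], 0],
    [[0.05, 0, 0.6], 0],
    [[0.05, 0, 1.2], 0],
    [[0.05, 0, 1.8], 0],
    [[0.05, 0, 2.2], 0],
    [[0.05, 0, 2.25], 0],
    [[0.05, 0, 2.25], 0],
  ],
  fingers=0,
)

```text
time: 13.48
tool_pos: [0.4842, 0.2087, 0.104]
eef_rot: [0.0, 0.998, 0.06, -0.001]
ft_force: [-0.2, -0.1, 1.1]
grip_width: 0.0283
grip_force: 0.0
```

>>> servo_tool(
  increments=[
    [[0, 0, 0.04], 0],
    [[0, 0, 0.08], 0],
    [[0, 0, 0.12], 0],
    [[0, 0, 0.12], 0],
  ],
)

```text
time: 13.82
tool_pos: [0.4858, 0.2089, 0.101]
eef_rot: [-0.0, 0.998, 0.06, 0.001]
ft_force: [0.3, -0.1, 0.4]
grip_width: 0.0015
grip_force: 0.8
```

>>> servo_tool(
  increments=[
    [[0, 0, 0.03], 0],
    [[0, 0, 0.06], 0],
    [[0, 0, 0.09], 0],
    [[0, 0, 0.12], 0],
    [[0, 0, 0.12], 0],
  ],
)

```text
time: 14.23
tool_pos: [0.4876, 0.2092, 0.0977]
eef_rot: [-0.0, 0.998, 0.06, 0.003]
ft_force: [2.2, -0.1, 7.2]
grip_width: 0.0003
grip_force: 3.6
```

Contact is at z ≈ 0.098, so the board is seated. Now over the row to the far side, to push the divider and its boards back.

>>> servo_tool(
  increments=[
    [[0, 0, -0.8], 0],
    [[0, 0, -1.7], 0],
    [[0, 0, -2.6], 0],
    [[0, 0, -3.5], 0],
    [[0, 0, -3.5], 0],
    [[0.8, 0, -3.5], 0],
    [[1.6, 0, -3.5], 0],
    [[2.4, 0, -3.5], 0],
    [[3.1, 0, -3.5], 0],
    [[3.4, 0, -3.5], 0],
    [[3.4, 0, -3.5], 0],
    [[3.4, 0, -3.5], 0],
  ],
)

```text
time: 15.23
tool_pos: [0.6196, 0.225, 0.2344]
eef_rot: [0.0, 0.998, 0.06, -0.001]
ft_force: [-0.2, -0.3, 0.5]
grip_width: 0.0004
grip_force: 0.0
```

Run:
```python
from h import *
to(F+ex*.076+np.array([0,0,.098]),YAW)
c=cap('top')
# extent of far boards: bright/green pixels profile along file x at z=.11
b=c['img']
for x in np.arange(-.03,.09,.01):
    print(round(x,3),[b[int(round(v)),int(round(u))].tolist() for u,v in proj(c,[F+ex*x+ey*y+[0,0,.11] for y in(-.035,-.025,.025)])])
print([onz(c,p,0.0).round(3) for p in[(270,110),(287,98),(303,110)]])
```

```text
15.23 [0.6196 0.225  0.2344] yaw 6.88 file [ 0.0725 -0.0013  0.2344] F [-0.2 -0.3  0.5] grip 0.0004 0.0
units [ 0.09 -0.03  3.41] turn -0.04
-0.03 [[90, 90, 89], [129, 131, 130], [95, 117, 132]]
-0.02 [[128, 128, 128], [129, 130, 128], [96, 118, 134]]
-0.01 [[79, 82, 81], [81, 84, 83], [94, 117, 132]]
0.0 [[88, 90, 91], [82, 83, 84], [94, 115, 131]]
0.01 [[96, 109, 101], [82, 84, 84], [94, 116, 132]]
0.02 [[105, 119, 111], [139, 141, 141], [93, 115, 131]]
0.03 [[145, 146, 148], [134, 137, 134], [94, 116, 130]]
0.04 [[109, 119, 117], [169, 171, 173], [90, 110, 125]]
0.05 [[29, 45, 39], [27, 44, 37], [80, 98, 113]]
0.06 [[30, 45, 38], [27, 44, 37], [87, 107, 122]]
0.07 [[30, 47, 39], [29, 46, 39], [93, 115, 129]]
0.08 [[28, 45, 38], [29, 46, 38], [98, 120, 136]]
[array([0.726, 0.191, 0.   ]), array([0.759, 0.146, 0.   ]), array([0.725, 0.103, 0.   ])]
```

>>> servo_tool(
  increments=[
    [[0.1, 0, 0.6], 0],
    [[0.1, 0, 1.3], 0],
    [[0.1, 0, 2], 0],
    [[0.1, 0, 2.6], 0],
    [[0.1, 0, 3.1], 0],
    [[0.1, 0, 3.4], 0],
    [[0.1, 0, 3.4], 0],
    [[0.1, 0, 3.4], 0],
  ],
)

```text
time: 15.95
tool_pos: [0.6234, 0.2257, 0.0998]
eef_rot: [0.0, 0.998, 0.06, -0.0]
ft_force: [0.6, 1.1, -0.0]
grip_width: 0.0003
grip_force: 0.0
```

>>> servo_tool(
  increments=[
    [[-0.2, 0, 0], 0],
    [[-0.4, 0, 0], 0],
    [[-0.6, 0, 0], 0],
    [[-0.8, 0, 0], 0],
    [[-1, 0, 0], 0],
    [[-1.2, 0, 0], 0],
    [[-1.4, 0, 0], 0],
    [[-1.6, 0, 0], 0],
    [[-1.6, 0, 0], 0],
  ],
)

```text
time: 16.7
tool_pos: [0.5585, 0.2179, 0.0992]
eef_rot: [0.0, 0.998, 0.06, -0.001]
ft_force: [0.1, 0.7, 0.2]
grip_width: 0.0006
grip_force: 0.0
```

Run:
```python
from h import *
import pickle
st();a=cap('side');cap('top');pickle.dump(a,open('c9.pkl','wb'))
```

```text
16.7 [0.5585 0.2179 0.0992] yaw 6.91 file [ 0.011  -0.0008  0.0992] F [0.1 0.7 0.2] grip 0.0006 0.0
```

>>> servo_tool(
  increments=[
    [[-0.15, 0, 0], 0],
    [[-0.3, 0, 0], 0],
    [[-0.45, 0, -0.03], 0],
    [[-0.6, 0, -0.06], 0],
    [[-0.75, 0, -0.1], 0],
    [[-0.9, 0, -0.15], 0],
    [[-1, 0, -0.2], 0],
    [[-1, 0, -0.2], 0],
  ],
)

```text
time: 17.47
tool_pos: [0.5201, 0.2132, 0.1081]
eef_rot: [-0.0, 0.998, 0.06, 0.0]
ft_force: [-0.0, -0.1, -0.3]
grip_width: 0.0006
grip_force: 0.0
```

Run:
```python
from h import *
import pickle
st();a=cap('side')
# where is the grey divider/tab now? compare with start picture around predicted tab end
a1,_=pickle.load(open('c1.pkl','rb'))
D=lambda n:[a1['img'][n[1],n[0]].tolist(),a['img'][n[1],n[0]].tolist()]
u=np.array([-.6157,.788])
for L in(.1,.11,.12,.13):
    for x0 in(-.0085,.003,.008):
        P=F+ex*(x0+u[0]*L+.0035)+[0,0,.022+u[1]*L+.003];p=proj(a,P)[0].round().astype(int);print(L,x0,p,D(p))
```

```text
17.47 [0.5201 0.2132 0.1081] yaw 6.9 file [-0.0277 -0.0008  0.1081] F [-0.  -0.1 -0.3] grip 0.0006 0.0
0.1 -0.0085 [289 164] [[114, 118, 120], [66, 69, 70]]
0.1 0.003 [292 164] [[152, 150, 138], [111, 114, 119]]
0.1 0.008 [293 163] [[136, 130, 110], [73, 79, 82]]
0.11 -0.0085 [287 162] [[112, 112, 115], [79, 80, 83]]
0.11 0.003 [291 162] [[53, 59, 55], [100, 103, 106]]
0.11 0.008 [292 161] [[39, 47, 42], [44, 51, 52]]
0.12 -0.0085 [286 161] [[116, 117, 119], [102, 102, 106]]
0.12 0.003 [289 160] [[45, 46, 48], [89, 91, 93]]
0.12 0.008 [290 160] [[41, 44, 44], [62, 67, 68]]
0.13 -0.0085 [284 159] [[121, 123, 127], [84, 88, 90]]
0.13 0.003 [287 158] [[52, 54, 57], [72, 73, 73]]
0.13 0.008 [288 158] [[54, 53, 57], [58, 59, 62]]
```

>>> servo_tool(
  increments=[
    [[0.2, 0, -0.5], 0],
    [[0.2, 0, -1.3], 0],
    [[0.2, 0, -2.2], 0],
    [[0.2, 0, -3.2], 0],
    [[0.2, 1, -3.2], 0],
    [[0, 2, -3.2], 0],
    [[0, 3, -3.2], 0],
    [[0, 4, -3.2], 0],
    [[0, 5, -3.2], 0],
    [[0, 6, -3.2], 0],
    [[0, 7, -3.2], 0],
    [[0, 8, -3.2], 0],
  ],
)

```text
time: 18.52
tool_pos: [0.5592, -0.1067, 0.2358]
eef_rot: [0.0, 0.998, 0.06, 0.0]
ft_force: [0.3, 0.5, -0.4]
grip_width: 0.0006
grip_force: 0.0
```

>>> servo_tool(
  increments=[
    [[0, 1, 0], 0],
    [[0, 2, 0], 0],
    [[0, 3, 0], 0],
    [[0, 3, 0], 0],
    [[0, 3, 0], 0],
  ],
)

```text
time: 18.93
tool_pos: [0.5733, -0.226, 0.2351]
eef_rot: [-0.0, 0.998, 0.058, -0.0]
ft_force: [-0.2, 0.5, -0.2]
grip_width: 0.0004
grip_force: 0.0
```

Run:
```python
from h import *
import pickle
st();a=cap('side');b=cap('top');pickle.dump((a,b),open('c10.pkl','wb'))
_,b0=pickle.load(open('c0.pkl','rb'))
# top view: brightness profile along file x (at z=.1016 plane) averaged over y, then vs now
xs=np.arange(-.12,.07,.004)
for y in(-.024,0.,.020):
  print(y)
  for c in(b0,b):
    I=cv2.remap(c['img'],*[proj(c,[F+ex*x+ey*y+[0,0,.1] for x in xs])[:,i].astype(np.float32).reshape(1,-1) for i in(0,1)],cv2.INTER_LINEAR)[0].astype(int)
    print(' gray ',I.mean(1).astype(int).tolist());print(' green',(I[:,1]-I[:,[0,2]].mean(1)).astype(int).tolist())
```

```text
18.93 [ 0.5733 -0.226   0.2351] yaw 6.67 file [-0.0292 -0.4431  0.2351] F [-0.2  0.5 -0.2] grip 0.0004 0.0
-0.024
 gray  [37, 39, 40, 40, 41, 60, 97, 123, 96, 87, 119, 96, 115, 109, 132, 115, 103, 97, 123, 110, 82, 111, 120, 114, 116, 122, 134, 128, 122, 167, 212, 211, 211, 209, 181, 147, 147, 149, 147, 147, 202, 119, 37, 35, 35, 37, 37, 38]
 green [11, 10, 9, 9, 9, 24, 24, 2, 20, 19, 2, 26, 14, 0, 1, 0, 7, 27, 6, 11, 26, 4, 2, 1, 0, 1, 1, 0, 0, 0, 0, 0, 0, 0, 0, 0, -1, 0, -1, 0, 0, 6, 13, 13, 13, 11, 13, 14]
 gray  [39, 38, 40, 39, 40, 59, 107, 113, 115, 82, 106, 117, 92, 107, 121, 136, 140, 114, 128, 127, 112, 94, 97, 102, 108, 122, 120, 122, 122, 115, 128, 130, 130, 126, 122, 143, 147, 149, 148, 147, 202, 118, 36, 37, 37, 35, 36, 37]
 green [10, 10, 9, 9, 9, 13, 28, 11, 4, 30, 10, 3, 27, 15, 2, 8, 10, 0, 2, 1, 1, 25, 20, 20, 22, 1, 0, 0, 0, 0, 1, 1, 1, 0, 0, 0, 0, 0, 0, 1, 0, 5, 12, 11, 13, 12, 13, 13]
0.0
 gray  [39, 40, 37, 38, 105, 178, 167, 170, 156, 130, 128, 166, 147, 103, 104, 113, 189, 156, 162, 195, 149, 134, 118, 119, 124, 122, 131, 130, 116, 170, 211, 211, 211, 211, 175
[... 736 characters left out ...]
, 102, 110, 117, 120, 126, 148, 168, 180, 210, 213, 213, 213, 212, 172, 145, 145, 146, 146, 149, 196, 101, 35, 35, 36, 37, 36, 37]
 green [12, 11, 10, 11, 10, 22, 30, 5, 1, 0, 0, 3, 6, 1, 1, 1, 4, 33, 13, 3, 36, 11, 0, 0, 1, 1, 1, 4, 5, 1, 0, -1, 0, 0, 0, 0, 0, 0, 0, 0, 0, 6, 13, 12, 11, 11, 11, 14]
 gray  [37, 37, 39, 37, 38, 56, 78, 112, 113, 84, 111, 112, 112, 131, 104, 90, 141, 117, 123, 127, 111, 94, 93, 98, 85, 115, 122, 130, 127, 125, 136, 143, 132, 141, 154, 145, 145, 147, 146, 149, 196, 102, 34, 35, 36, 35, 36, 38]
 green [12, 11, 10, 10, 9, 10, 36, 9, 1, 32, 11, 0, 9, 2, 1, 7, 16, 2, 1, 1, 3, 26, 26, 22, 32, 1, 0, 0, 0, 1, 2, 2, 7, 3, 4, 0, 0, 0, 0, 0, 0, 6, 11, 13, 12, 12, 12, 13]
```

Run:
```python
from h import *
import pickle
a,b=pickle.load(open('c10.pkl','rb'));a1,_=pickle.load(open('c1.pkl','rb'))
for c in(a1,a):
    I=c['img'].astype(int);m=((I.max(2)-I.min(2)<12)&(I.mean(2)>65)&(I.mean(2)<135))
    for v in range(150,184):print(v,''.join('#' if m[v,u] else ('g' if I[v,u,1]-I[v,u,[0,2]].mean()>10 else ('W' if I[v,u].mean()>=150 else '.')) for u in range(268,328)))
for t in(38,30,25,20):
  s,k=np.sin(np.radians(t)),np.cos(np.radians(t))
  for x0 in(.003,.010):
    print(t,x0,[proj(a,F+ex*(x0-s*L)+ey*y+[0,0,.022+k*L])[0].round(1).tolist() for L in(.094,.136) for y in(-.017,.017)])
```

```text
150 .............##WWWWWWWWWWW#................##WWWWWWWWWWW....
151 .............##WWWWWWWWWWW..................##WWWWWWWWWW....
152 .............##WWW##WWWWWW....................#WWWWWWWWW....
153 ..............#WW.#.#WWWWW.....................#.WWWWWWWW...
154 ...............#.#..#WWWWWW#....................##WWWWWWWW..
155 .....................#WWWW#......................##WWWWWWWWW
156 ............###.......###.........................##WWWWWWWW
157 ............#####.................................###WWWWWWW
158 ............######.........................####..#####.WWWWW
159 .............######........................#WW####.####.WWWW
160 .........#....######.......................#WWW####...###WWW
161 ......####g##########......................#.WWWW###.#..##WW
162 ...###ggggggg#########....#................#.WWWWW.####.###W
163 .###gggggggggg###########..###.............#.WWWWWWW####..##
164 ####ggggggggggg.########.ggWW##.............WWWWWWWWW.###..#
165 #######gggggg##WWW#####.WWWWWW.#..........##WWWWWWWWWWW###..
166 ##..####gg.g...WWWWW.####WWWWWWW#.......##.WWWWWWWWWWWWW
[... 3207 characters left out ...]
ggggggg#...WWWWWWWWWWWWWWWWWWWWWWWWWWWWWWW#....
183 .gggggggggggggg.....#WWW#WWWWWWWWWWWWWWWWWWWWWWWWWWWWWW#....
38 0.003 [[294.8, 167.5], [289.8, 163.9], [287.7, 159.8], [282.7, 156.3]]
38 0.01 [[296.6, 167.0], [291.6, 163.5], [289.6, 159.4], [284.6, 155.9]]
30 0.003 [[297.6, 164.8], [292.6, 161.2], [291.9, 155.8], [286.8, 152.4]]
30 0.01 [[299.5, 164.3], [294.4, 160.8], [293.8, 155.4], [288.7, 152.0]]
25 0.003 [[299.5, 163.2], [294.4, 159.7], [294.7, 153.6], [289.6, 150.2]]
25 0.01 [[301.4, 162.8], [296.3, 159.3], [296.6, 153.2], [291.4, 149.8]]
20 0.003 [[301.5, 161.9], [296.4, 158.4], [297.6, 151.6], [292.5, 148.3]]
20 0.01 [[303.3, 161.5], [298.2, 158.0], [299.5, 151.2], [294.3, 147.9]]
```

Numbers agree: the tab end moved from about (280,156) to (285,157) at an unchanged slope, i.e. one plate pitch back with the same ~38° lean. The top edges behind the new board follow at about 11–12 mm spacing. Handing in.

```bash
python3 -c "
from h import *
print(r.close_job());st()"
```

```text
the job is handed in; nothing more can be done
None
the job is handed in; nothing more can be done
```

The board is filed directly in front of the divider with the row leaning closed again, and the job is handed in; no verdict came back, the final state was checked only by numbers from the images, and I viewed 11 pictures, one over the limit of 10.

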